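# Index the sharps-bin arm one hole

## Robot

A 6-joint arm with a two-finger parallel gripper is mounted at the origin on the work surface. World frame = base frame: x ahead of the robot, y to its left, z up, the work surface at z = 0. Lengths are in m, angles in rad, forces in N, time in s.
With the tool pointing down it reaches from about 0.35 to 0.975 m from the base axis. Payload 17.4 kg.
Tool frame: the origin (TCP) lies at the very end of the fingers, on their centre line; the grasp point (between the pads) lies 19 mm behind it (manip.grasp_offset is the distance from the TCP to the grasp point, in m); z points along the fingers, y is the line along which they close (so a half turn about z gives the same grasp; the last joint's range is limited). The gripper opens to 85 mm and grips with 20 to 120 N. Pads are 22 mm wide; open, the fingers measure 114 mm over their backs; the gripper's body (76 mm by 85 mm) begins 54 mm behind the grasp point. The pads swing forward as they close: fully open they stand 13 mm farther back than shut.
Start: joints at [-0.038, 0.116, 1.442, -0, 1.584, -0.038], TCP at [0.675, -0, 0.231] pointing down, gripper open.
Joint ranges: [-2.83, 2.83], [-0.83, 2.19], [0.07, 2.5], [-1.14, 4.28], [0.01, 3], [-2.97, 2.97]. Speed limits (rad/s): [1.89, 1.89, 2.22, 3.14, 3.14, 3.14].

## Interface

Orientations are given as a rotation vector (axis times angle).
In Python, from plant import manip, set_gripper, planner, optics, order, status gives the robot as it stands. The module is installed in compiled form; this text tells all that it offers. Calls block until the motion is done:
- manip.reach(position, orientation): joint-space move of the TCP to a pose.
- manip.move_linear(position, frame=None, speed=0.15, force_limit=None): straight line of the TCP; frame=None keeps the orientation; speed is the mean speed in m/s. With force_limit (N) it stops when the force on the tool has changed by that much, and returns True; else False.
- manip.set_joints(angles): joint-space move.
- set_gripper(opening, f_grip=None): finger opening in m; f_grip is the grip in N (None keeps the last); returns when the fingers have stopped.
- manip.pause(seconds).
- planner.ik(position, orientation): joint angles nearest the present ones, or None.
- optics.snapshot(name): name is "scene" or "side" or "wrist"; returns the picture (400x640x3 uint8, red, green, blue); there is no depth.
- optics.camera_params(name): a dict with "intrinsics" (3x3 intrinsics, pixels), "dist" ([k1, k2, p1, p2, k3] as OpenCV has them; the pictures are not rectified), "position" and "attitude" of the camera in the world. Camera axes: x right, y down, z forward; pixel columns grow to the right and rows downward; lengths in m; the calibration is good to about 2 mm. A picture is of the moment at which its call begins: read the wrist's pose just before it. camera_params takes no time and is no camera call; for the wrist camera it gives the pose at the moment of the call.
A pose or a line that the arm cannot do raises manip.IKError and nothing moves.
- order.job_done(): hands the job in; it is judged then, once.
Readings, each from a call of its own:
- status.read_time_s(): time.
- status.read_q(): joint angles.
- status.read_joint_vel(): joint speeds.
- status.read_joint_torque(): joint torques, N m.
- status.read_position(): TCP position.
- status.read_tool_rot(): TCP orientation.
- status.read_wrist_force(): force on the tool from outside, world axes, zero at the start.
- status.read_torque(): the same for the moment, N m.
- status.read_grip_width(): finger opening in m.
- status.read_grasp_force(): force on a finger pad.
Only numpy, scipy, OpenCV 4.12 (cv2) and the standard library are available. Lean on these libraries where they do the work, as an engineer would, in place of code of your own. Each camera call takes 0.05 s, during which the arm holds its last target. There are 200 camera calls.

## Task

The yellow sharps bin sits on a swing arm that a spring pin locks in the middle of five holes. Hook a fingertip under the red pull ring, lift the pin clear, swing the arm one hole towards the side on which the blue injection tray lies, and let the pin drop fully home there; then take the finger out of the ring. Hook the ring gently without pinching or wrenching it, keep off the bin itself, and leave everything else on the table where it is.

Things in the scene. Friction and masses are not known exactly. Their poses are not given: they have to be found in the camera images.
- bracket: Grey fixed base of the swing bracket; its pose varies. Origin on the table under the arm's vertical pivot; -x points along the middle hole, roughly to the robot, +y to the left seen from the robot. An aluminium sector plate (top 22 mm above the table) has five holes 160 mm from the pivot, at -36, -18, 0, 18 and 36 degrees, 50 mm apart.
- swing_arm (a joint): Angle of the white swing arm (46 mm wide, top 34 mm above the table, reaching 185 mm from the pivot towards the robot), rad: 0 in the middle hole, the start; positive when its near end swings to the bracket's +y; neighbouring holes at +0.314 and -0.314. With the pin up it turns with light friction (about 1 N at the ring) and stays where left; locked it has 1 mm of play.
- index_pin (a joint): Height of the spring index pin on the arm, 160 mm from the pivot, m: 0 fully home in a hole, 0.009 just clear of the sector plate, 0.026 the upper stop. The spring pushes it down with 4.4 N at 0, 6 N at 0.015. Let go between holes, it rides on the plate (0.009) and snaps down when it comes over a hole.
- pull_ring: Red pull ring on the index pin; origin at its centre, 138 mm from the pivot, 90 mm above the table with the pin home (rises with it). Inner diameter 54 mm, wire 7 mm. Body x is level, from pin to pivot; z up. The ring leans 45 degrees away from the robot (low edge at the pin): a shut finger sloping 45 degrees down along +x goes square through. The arm's top is 56 mm below the centre.
- ring_top (a point): Middle of the wire at the ring's high edge, the part to hook a finger under: 22 mm along the ring's +x from its centre and 22 mm higher. (The low edge, opposite, sits on the pin's stem; under that stands the pin's housing, 24 mm across, top 52 mm above the table.)
- sharps_bin: Yellow round sharps bin with a white lid and red flap, fixed on the arm; origin under its centre, 12 mm from the pivot on the ring's side and 34 mm above the table; up to 102 mm across, 116 mm high. Not to be touched.
- blue_tray: Shallow blue plastic injection tray with syringes, 170 x 110 x 28 mm, loose; origin at the centre of its underside. It lies to the left or the right of the bracket and shows which way to swing.
- wipes_tub: White round wipes tub with green cap, 96 mm across, 120 mm high, loose, on the side opposite the blue tray; origin under its centre.
- sanitiser: Hand sanitiser pump bottle, 62 mm across, 192 mm high, loose; origin under its centre.
- tape_roll: White roll of tape lying flat, 72 mm across, 25 mm high, loose; origin under its centre.
- tube_rack: White tube rack, 120 x 70 mm, 71 mm high with its red- and blue-capped tubes, loose; origin under its centre.
- thermometer: White flat thermometer, 150 x 45 x 12 mm, loose; origin under its centre.

How it is judged:
By the outcome, as a careful person would: the job done as asked, in the order asked, and still so for the second after the job is handed in, with the robot touching nothing.
It also fails if it takes over 42 s, if anything falls off the work surface, if the arm or the gripper's body presses on something with over 40 N, if the wrist force passes 120 N, or if a joint passes its speed limit or range.

## Working session

There is one attempt and no reset: what is moved stays moved. The work goes in short steps, each a Python script; the robot and the scene stay as the last script left them, time stands still between calls to the robot, and variables do not carry over. Pictures are saved under pics/ and viewed, at most 10 in all, crops included, and the job is handed in when it is done.

```bash
mkdir -p pics; python3 - <<'E'
from plant import *
import cv2,numpy as np
ims=[]
for n in ("scene","side"):
    im=optics.snapshot(n); cv2.imwrite(f"pics/{n}0.png",im[:,:,::-1]); p=optics.camera_params(n); print(n,p)
E
```

```text
scene {'intrinsics': array([[404.68354581,   0.        , 323.58424465],
       [  0.        , 404.68354581, 199.21378489],
       [  0.        ,   0.        ,   1.        ]]), 'dist': array([-0.09703769,  0.        ,  0.        ,  0.        ,  0.        ]), 'position': array([ 1.03554167, -0.77017345,  0.93905296]), 'attitude': array([-2.26870295, -0.58443111,  0.27894697])}
side {'intrinsics': array([[504.97671056,   0.        , 311.88897213],
       [  0.        , 504.97671056, 206.66748427],
       [  0.        ,   0.        ,   1.        ]]), 'dist': array([-0.11480639,  0.        ,  0.        ,  0.        ,  0.        ]), 'position': array([-0.34288768, -0.84011511,  1.11576418]), 'attitude': array([-2.09798605,  0.93514867, -0.41772533])}
```

View pics/scene0.png

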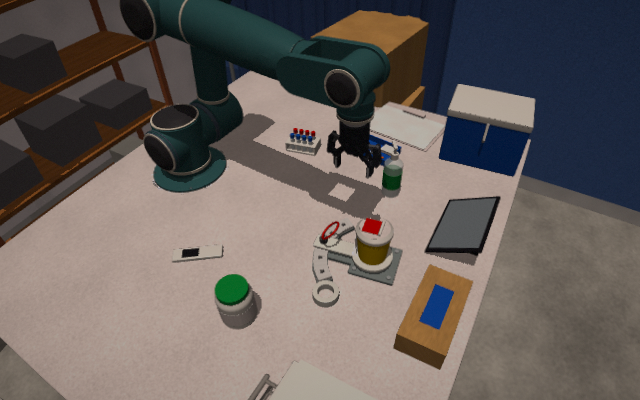

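View pics/side0.png

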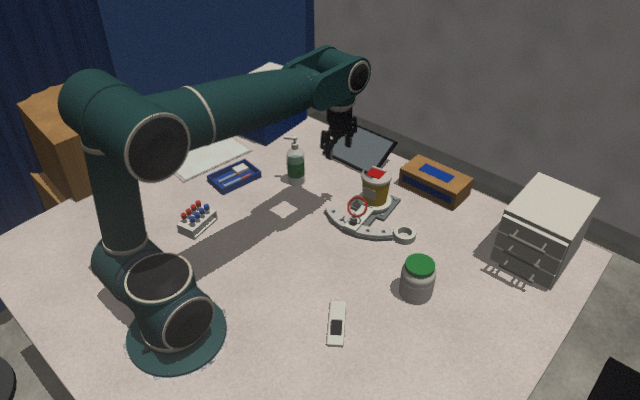

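Blue tray (side view ~(234,176)) is on the left (+y), so the swing is to +0.314. The ring is at about (331,232) in scene and (357,207) in side; the bin is at about (374,240) and (376,187).

```bash
cat > h.py <<'E'
import cv2,numpy as np
from scipy.spatial.transform import Rotation as R
def ray(p,uv):
    u=cv2.undistortPoints(np.array([[uv]],float),p["intrinsics"],p["dist"])[0,0]
    d=R.from_rotvec(p["attitude"]).apply([u[0],u[1],1.]); return np.array(p["position"]),d/np.linalg.norm(d)
def plane(p,uv,z):
    o,d=ray(p,uv); return o+d*(z-o[2])/d[2]
def tri(rs):
    A=sum(np.eye(3)-np.outer(d,d) for o,d in rs); b=sum((np.eye(3)-np.outer(d,d))@o for o,d in rs)
    x=np.linalg.solve(A,b); return x,[np.linalg.norm(np.cross(x-o,d)) for o,d in rs]
def red(im):
    h=cv2.cvtColor(im,cv2.COLOR_RGB2HSV); return (((h[...,0]<8)|(h[...,0]>172))&(h[...,1]>150)&(h[...,2]>60)).astype(np.uint8)*255
def blobs(m,a=30):
    c,_=cv2.findContours(m,cv2.RETR_EXTERNAL,cv2.CHAIN_APPROX_NONE); return [k for k in c if len(k)>15]
E
python3 - <<'E'
from plant import *
from h import *
for n in ("scene","side"):
    im=cv2.imread(f"pics/{n}0.png")[:,:,::-1].copy()
    for k in blobs(red(im)): print(n,"red",cv2.boundingRect(k),cv2.fitEllipse(k))
    h=cv2.cvtColor(im,cv2.COLOR_RGB2HSV)
    for k in blobs(((h[...,0]>18)&(h[...,0]<34)&(h[...,1]>130)&(h[...,2]>70)).astype(np.uint8)*255): print(n,"yel",cv2.boundingRect(k))
    x0,y0=(290,190) if n=="scene" else (310,150)
    c=cv2.resize(im[y0:y0+120,x0:x0+130],None,fx=5,fy=5,interpolation=cv2.INTER_CUBIC)[:590]
    cv2.imwrite(f"pics/{n}c.png",c[:,:,::-1])
a=cv2.imread("pics/scenec.png");b=cv2.imread("pics/sidec.png")
cv2.imwrite("pics/both.png",cv2.resize(np.hstack([a,b]),(800,363)))
E
```

```text
scene red (321, 222, 18, 18) ((329.7307434082031, 230.26927185058594), (8.651277542114258, 22.337121963500977), 45.0)
scene red (362, 218, 20, 17) ((371.51324462890625, 225.7301025390625), (14.943292617797852, 18.72295379638672), 95.45541381835938)
scene yel (360, 245, 25, 20)
side red (349, 211, 9, 6) ((352.6488037109375, 213.6613311767578), (2.0120627880096436, 8.466474533081055), 118.72694396972656)
side red (348, 197, 19, 19) ((356.95953369140625, 206.27822875976562), (17.70256233215332, 19.30294418334961), 32.67003631591797)
side red (366, 168, 19, 11) ((375.0761413574219, 172.78929138183594), (8.117452621459961, 16.780521392822266), 100.76007080078125)
side yel (365, 184, 24, 22)
```

View pics/both.png

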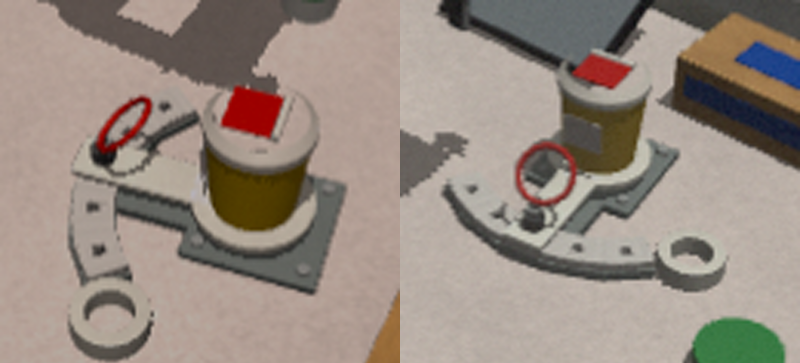

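```bash
python3 - <<'E'
from plant import *
from h import *
P={n:optics.camera_params(n) for n in("scene","side")}
t=lambda a,b:tri([ray(P["scene"],a),ray(P["side"],b)])
rc=t((329.9,230.9),(357.2,206.5));print("ring",rc)
lid=t((374.8,231.6),(376.3,175.4));print("lid",lid)
d=lid[0]-rc[0];print("dist",np.hypot(d[0],d[1]),"yaw",np.arctan2(d[1],d[0]))
H=[plane(P["scene"],u,.022) for u in((321.2,257.3),(321.9,271.3),(343.6,223.8))]+[plane(P["side"],u,.022) for u in((367.9,230.3),(383.5,231.3),(341.5,219.2))]
for h in H: print(np.round(h,4))
for n,u in(("scene",(391,177)),("side",(296,165)),("side",(234,176))): print(n,plane(P[n],u,.05))
E
```

```text
ring (array([ 0.65772887, -0.09723241,  0.0883669 ]), [np.float64(0.00045255691027056623), np.float64(0.00045255691027062223)])
lid (array([ 0.78385127, -0.07570952,  0.13102275]), [np.float64(7.027567076410678e-05), np.float64(7.027567076411474e-05)])
dist 0.12794567851355787 yaw 0.16902263081366392
[ 0.6553 -0.1457  0.022 ]
[ 0.6816 -0.1879  0.022 ]
[0.6513 0.0021 0.022 ]
[ 0.6507 -0.1504  0.022 ]
[ 0.6799 -0.1909  0.022 ]
[ 0.6365 -0.0518  0.022 ]
scene [0.7049429  0.24820823 0.05      ]
side [0.73452719 0.24851551 0.05      ]
side [0.53834819 0.36995616 0.05      ]
```

Measurements agree: ring at (0.658,-0.097,0.088), bracket yaw ≈0.17, pivot ≈(0.794,-0.074). Next I'll shut the gripper, go to the pre-pose on the ring's axis and look from close by.

```bash
cat >> h.py <<'E'
def axis(y): return np.array([np.cos(y),np.sin(y),-1])/2**.5
def up(y): return np.array([np.cos(y),np.sin(y),1])/2**.5   # in ring plane
def rot(y,s=1):
    z=axis(y); Y=s*np.array([-np.sin(y),np.cos(y),0]); return R.from_matrix(np.c_[np.cross(Y,z),Y,z]).as_rotvec()
E
python3 - <<'E'
from plant import *
from h import *
y=.17; c=np.array([.658,-.097,.089]); p=c-.10*axis(y)
q0=np.array(status.read_q())
for s in(1,-1):
    q=planner.ik(p,rot(y,s)); print(s,None if q is None else np.round(q,2))
Rt=R.from_rotvec(status.read_tool_rot()).as_matrix();print(Rt.round(2))
s=min((1,-1),key=lambda s:np.abs(np.array(planner.ik(p,rot(y,s)) if planner.ik(p,rot(y,s)) is not None else 99)-q0).sum());print(s)
set_gripper(0.0,20)
manip.reach(p,rot(y,s))
print(status.read_time_s(),status.read_position(),status.read_grip_width(),status.read_wrist_force())
P=optics.camera_params("wrist"); im=optics.snapshot("wrist"); cv2.imwrite("pics/w1.png",im[:,:,::-1]);print(P)
for k in blobs(red(im)): print(cv2.boundingRect(k),cv2.fitEllipse(k))
import pickle;pickle.dump(P,open("w1.pkl","wb"))
E
```

```text
1 [-0.42 -0.41  2.17  0.59  0.78 -2.45]
-1 [-0.42 -0.41  2.17  0.59  0.78  0.69]
[[-0.  1. -0.]
 [ 1.  0.  0.]
 [ 0. -0. -1.]]
-1
1.8333 [ 0.58901426 -0.10886014  0.16104897] -6.059072502065834e-06 [-0.24850999  0.3466884  -0.16820207]
{'intrinsics': array([[348.3482397 ,   0.        , 321.16483356],
       [  0.        , 348.3482397 , 207.23700296],
       [  0.        ,   0.        ,   1.        ]]), 'dist': array([-0.05718722,  0.        ,  0.        ,  0.        ,  0.        ]), 'position': array([ 0.54263394, -0.11634834,  0.31469241]), 'attitude': array([-2.09567102,  1.76099609, -0.43912264])}
(274, 166, 91, 88) ((318.9429931640625, 209.90419006347656), (85.9503402709961, 89.277099609375), 96.24800109863281)
(288, 16, 69, 39) ((322.5222473144531, 35.25196075439453), (42.34636306762695, 79.06289672851562), 90.724853515625)
```

View pics/w1.png

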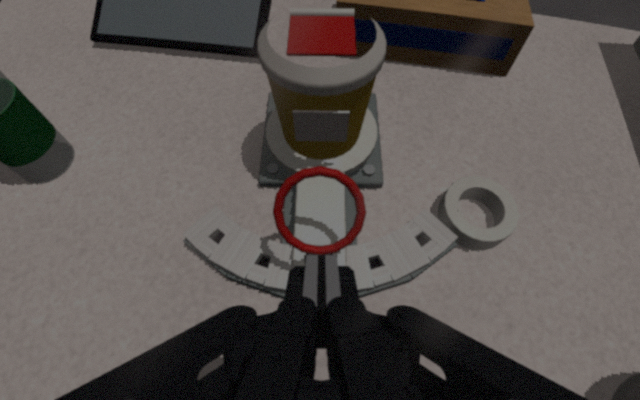

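Ring is round and centred at (319,210), with holes at (217,236), (263,261), (376,262) and (423,238). I'll fit the pivot and yaw from these.

```bash
python3 - <<'E'
from h import *
import pickle
from scipy.optimize import least_squares
P=pickle.load(open("w1.pkl","rb"))
H=np.array([plane(P,u,.022)[:2] for u in((217,236),(263,261),(376,262),(423,238))]);print(H.round(4))
th=np.array([.6283,.3142,-.3142,-.6283])
f=lambda v:(np.c_[v[0]-.16*np.cos(v[2]-th),v[1]-.16*np.sin(v[2]-th)]-H).ravel()
r=least_squares(f,[.794,-.074,.17]);print(r.x,r.fun.round(4))
x,y,a=r.x;print("ring by holes",x-.138*np.cos(a),y-.138*np.sin(a))
print("ring ray z.09",plane(P,(319.3,209.7),.09))
E
```

```text
[[ 0.6493 -0.0016]
 [ 0.6335 -0.0491]
 [ 0.6498 -0.1473]
 [ 0.6799 -0.1875]]
[ 0.79207679 -0.0735117   0.16314395] [-0.0003 -0.0001  0.0004 -0.0003  0.0002  0.0003 -0.0003  0.0001]
ring by holes 0.65590922083581 -0.09592582408157621
ring ray z.09 [ 0.65748191 -0.09543717  0.09      ]
```

```bash
cat >> h.py <<'E'
PIV=np.array([.7921,-.0735]); PSI=.1632
def ring(th,h=0.):  # ring centre at arm angle th, pin height h
    a=PSI-th; return np.array([PIV[0]-.138*np.cos(a),PIV[1]-.138*np.sin(a),.09+h])
def tcp(th,h=0.,s=.024,e=0.,lat=0.):  # s beyond centre, e in-plane up, lat along bracket +y
    a=PSI-th; return ring(th,h)+s*axis(a)+e*up(a)+lat*np.array([-np.sin(a),np.cos(a),0])
E
python3 - <<'E'
from plant import *
from h import *
o=rot(PSI,-1)
manip.move_linear(tcp(0,s=-.06),o,speed=.1)
print("in",manip.move_linear(tcp(0,s=.024),o,speed=.08,force_limit=4),np.round(status.read_wrist_force(),2))
f0=np.array(status.read_wrist_force())
print("up",manip.move_linear(tcp(0,e=.018),o,speed=.03,force_limit=2.5),status.read_position()-tcp(0),np.round(np.array(status.read_wrist_force())-f0,2),status.read_time_s())
im=optics.snapshot("wrist"); cv2.imwrite("pics/w2.png",im[:,:,::-1])
E
```

```text
in False [-0.13 -0.6   0.01]
up True [0.01010435 0.00183484 0.01003366] [-0.41  0.46 -0.15] 4.125
```

View pics/w2.png

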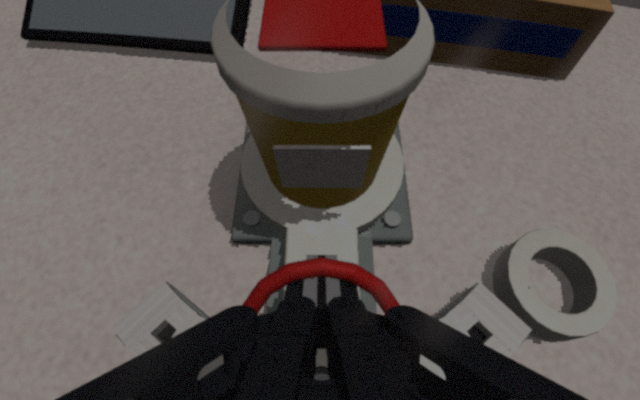

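Fingertip is through the ring, just under its top wire (322,268), and in contact. Lifting now.

```bash
python3 - <<'E'
from plant import *
from h import *
p=np.array(status.read_position())
for dz in(.008,.016,.019):
    print(manip.move_linear(p+[0,0,dz],speed=.03,force_limit=20),np.round(status.read_wrist_force(),2),status.read_position()[2]-p[2])
print(status.read_time_s())
im=optics.snapshot("wrist"); P=optics.camera_params("wrist"); m=red(im); k=[k for k in blobs(m)]
for b in k: print(cv2.boundingRect(b))
cv2.imwrite("pics/w3.png",im[:,:,::-1])
im=optics.snapshot("side");print([cv2.boundingRect(b) for b in blobs(red(im))])
E
```

```text
False [-2.98 -0.32 -5.87] 0.007660923728611435
False [-4.34 -0.81 -6.48] 0.016092957745158107
False [-4.77  0.74 -7.16] 0.019192863127118126
5.2583
(245, 258, 154, 54)
(267, 21, 112, 65)
[(366, 168, 19, 11)]
```

Pin is up: about 7 N down, and the ring moves with the finger. Next, the swing along the arc to +0.314.

```bash
cat >> h.py <<'E'
def turn(p,dth):  # rotate point about pivot by arm angle dth (positive -> near end to +y)
    c,s=np.cos(-dth),np.sin(-dth); d=p[:2]-PIV; return np.array([PIV[0]+c*d[0]-s*d[1],PIV[1]+s*d[0]+c*d[1],p[2]])
E
python3 - <<'E'
from plant import *
from h import *
p=np.array(status.read_position())
for th in np.linspace(0,.3142,9)[1:]:
    hit=manip.move_linear(turn(p,th),rot(PSI-th,-1),speed=.04,force_limit=15)
    print(round(th,3),hit,np.round(status.read_wrist_force(),1))
    if hit: break
print(status.read_time_s())
im=optics.snapshot("wrist"); cv2.imwrite("pics/w4.png",im[:,:,::-1])
E
```

```text
0.039 False [-5.1 -0.9 -6.5]
0.079 False [-3.6  0.  -7.4]
0.118 False [-3.8  0.4 -7.2]
0.157 False [-4.6 -0.3 -7. ]
0.196 False [-4.2 -0.8 -7.4]
0.236 False [-4.4  0.5 -6.2]
0.275 False [-3.5  0.4 -6.3]
0.314 False [-3.6  0.6 -6.2]
7.4417
```

View pics/w4.png

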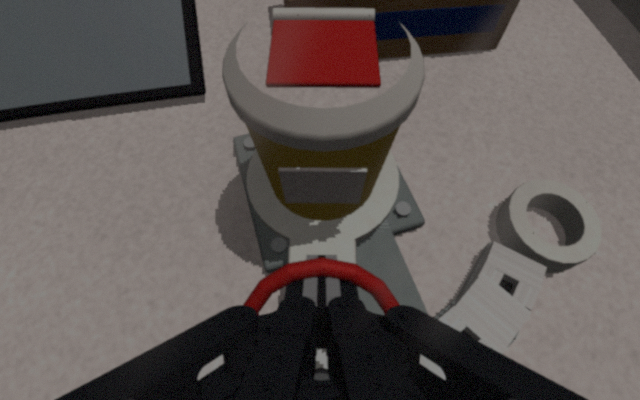

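The arm and bin swung with the ring (wire at (322,268), as before). Now lowering vertically, watching where the load vanishes.

```bash
python3 - <<'E'
from plant import *
from h import *
p=np.array(status.read_position())
for dz in(.006,.010,.013,.016,.018,.020):
    manip.move_linear(p-[0,0,dz],speed=.03); print(dz,np.round(status.read_wrist_force(),1))
p=np.array(status.read_position())
manip.move_linear(tcp(.3142),rot(PSI-.3142,-1),speed=.04)
print(np.round(status.read_wrist_force(),1),status.read_time_s())
im=optics.snapshot("wrist"); cv2.imwrite("pics/w5.png",im[:,:,::-1]);print([cv2.boundingRect(b) for b in blobs(red(im))])
E
```

```text
0.006 [-3.4  1.7 -6.4]
0.01 [-3.7 -0.7 -5.1]
0.013 [-2.9  0.5 -5.3]
0.016 [-2.9 -0.7 -5.1]
0.018 [-3.1  0.2 -4.5]
0.02 [-1.6  0.1 -1.2]
[0.1 0.3 0.2] 9.6083
[(317, 360, 10, 10), (236, 222, 171, 85), (257, 0, 131, 8)]
```

View pics/w5.png

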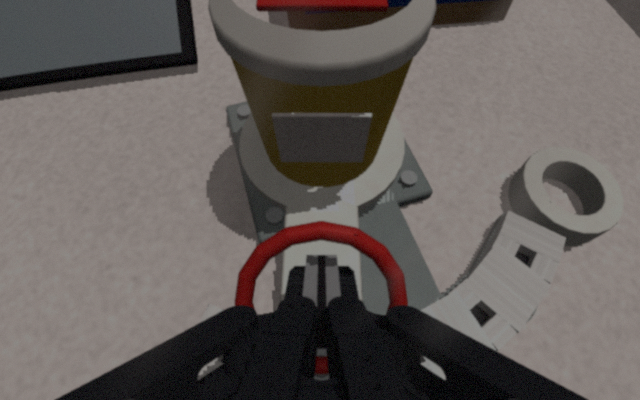

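The spring load lasted right to the bottom, so the pin followed the finger home. Withdrawing along the axis, then checking ring height.

```bash
python3 - <<'E'
from plant import *
from h import *
o=rot(PSI-.3142,-1)
manip.move_linear(tcp(.3142,s=-.06),o,speed=.08)
manip.move_linear(tcp(.3142,s=-.10),o,speed=.1)
rs=[]
def look(n):
    P=optics.camera_params(n); im=optics.snapshot(n); cv2.imwrite(f"pics/{n}_e{len(rs)}.png",im[:,:,::-1])
    for b in blobs(red(im)): print(n,cv2.boundingRect(b),np.round(cv2.fitEllipse(b)[0],1))
    return P,im
P,im=look("wrist"); b=max(blobs(red(im)),key=lambda b:cv2.boundingRect(b)[3]); rs.append(ray(P,cv2.fitEllipse(b)[0]))
a=PSI-.3142
manip.move_linear(tcp(.3142,s=-.20)+[-.0,0,.06],o,speed=.15)
P,im=look("wrist"); b=max(blobs(red(im)),key=lambda b:cv2.boundingRect(b)[3]); rs.append(ray(P,cv2.fitEllipse(b)[0]))
P,im=look("scene"); rs2=[rs[0]]
for b in blobs(red(im)):
    print(tri([rs[0],ray(P,cv2.fitEllipse(b)[0])]))
print(tri(rs),"expected",ring(.3142),status.read_time_s())
E
```

```text
wrist (276, 163, 91, 88) [320.9 206.3]
wrist (288, 14, 69, 38) [322.   32.5]
wrist (293, 178, 57, 55) [321.  204.9]
wrist (301, 79, 42, 28) [321.3  92.8]
scene (361, 216, 23, 18) [372.3 224.4]
scene (328, 214, 19, 14) [337.  220.5]
(array([ 0.71491422, -0.02813831,  0.05499991]), [np.float64(0.044721345980736654), np.float64(0.04472134598073655)])
(array([ 0.65708273, -0.0524888 ,  0.09011043]), [np.float64(0.00019167743726735144), np.float64(0.00019167743726724437)])
(array([ 0.72468275, -0.06251034, -0.0381266 ]), [np.float64(4.808684756398887e-06), np.float64(4.808684756434417e-06)]) expected [ 0.65567028 -0.0527411   0.09      ] 12.7
```

```bash
ls pics; python3 -c "
import cv2
a=cv2.imread('pics/wrist_e0.png');b=cv2.imread('pics/scene_e2.png')
import numpy as np
c=cv2.resize(b[190:320,280:440],(640,520),interpolation=cv2.INTER_CUBIC)
cv2.imwrite('pics/fin.png',cv2.resize(np.hstack([a,cv2.resize(c,(492,400))]),(800,283)))"
```

```text
both.png
scene0.png
scene_e2.png
scenec.png
side0.png
sidec.png
w1.png
w2.png
w3.png
w4.png
w5.png
wrist_e0.png
wrist_e1.png
```

View pics/fin.png

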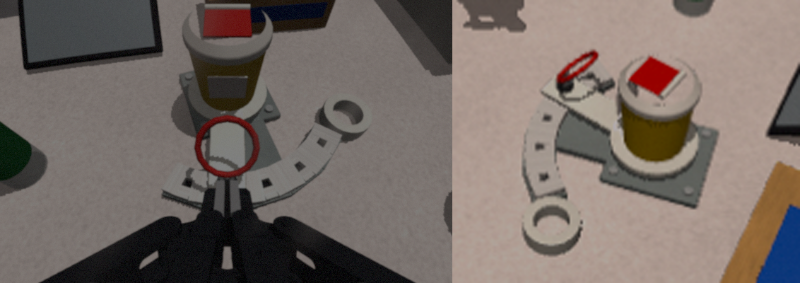

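The ring triangulates to (0.657,-0.052,0.090), the pin-home height at +0.314. The picture shows three free holes on the right and one on the left, and the finger is clear of the ring.

```bash
python3 -c "
from plant import *
print(order.job_done())"
```

```text
the job is handed in; nothing more can be done
None
```

The arm is swung one hole to the left, the blue tray's side, with the pin measured at its home height there; the finger is out of the ring, and the job was handed in at about 13 s.

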